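Close the specimen jar snugly and put it on the tray

ROBOT

A 6-joint arm with a two-finger parallel gripper is mounted at the origin on the work surface. World frame = base frame: x ahead of the robot, y to its left, z up, the work surface at z = 0. Lengths are in m, angles in rad, forces in N, time in s.
With the tool pointing down it reaches from about 0.25 to 0.725 m from the base axis. Payload 4 kg.
Tool frame: the origin (TCP) lies at the very end of the fingers, on their centre line; the grasp point (between the pads) lies 19 mm behind it; z points along the fingers, y is the line along which they close (so a half turn about z gives the same grasp; the last joint's range is limited). The gripper opens to 85 mm and grips with 20 to 120 N. Pads are 22 mm wide; open, the fingers measure 114 mm over their backs; the gripper's body (76 mm by 85 mm) begins 54 mm behind the grasp point. The pads swing forward as they close: fully open they stand 13 mm farther back than shut.
Start: joints at [1.152, 0.241, 0.005, 1.335, 0, 1.571], TCP at [0.203, 0.457, 0.231] pointing down, gripper open.
Joint ranges: [-2.72, 2.72], [-1.05, 1.87], [-1.09, 1.28], [-1.99, 2.15], [-1.42, 1.44], [-3.14, 3.14]. Speed limits (rad/s): [2.79, 2.79, 3.14, 3.14, 3.14, 3.14].

INTERFACE

Orientations are given as a rotation vector (axis times angle).
In Python, from station import r gives the robot as it stands.
- The arm moves only by the tool apply_moves, never from a script. Its argument "plan" is a list of rows, each an object with "linear": the shift along the tool's x, y, z in cm, a list of three; "delta_rot": the turn, a rotation vector about the tool's x, y, z in degrees, a list of three; "fingers": the opening, from 0 (shut) to 1 (fully open). In form: [{"linear": [x, y, z], "delta_rot": [rx, ry, rz], "fingers": fingers}, ...]. A call has 1 to 20 rows; each row is the pose to reach, as a shift and turn from the pose commanded when the call began, along the tool's axes at that moment; what a row does not reach only later rows make up. A row lasts 1/12 s, in which the tool goes at most 41.7 mm and 7.16 degrees, less where a joint would pass 70% of its speed; a pose out of reach is approached as far as the arm can. A call with a gripper value outside its range is refused whole. The fingers move at their own pace and stop on an object; "grip_force" is the grip in N (left out, the last holds). Time passes only in rows, so rows that repeat a pose let the fingers close. It gives the time, the measured TCP pose, the force, the opening and the grip force at its end, in the units of the state.
- r.sense(): the state, without advancing time (a new reading comes with each control period).
- r.camera(name): name is "scene" or "side" or "wrist"; returns a dict with "image" (400x640x3 uint8, red, green, blue), "camera_matrix" (3x3 intrinsics, pixels), "R" (3x3) and "t" (3): a world point X has camera coordinates R X + t. Camera axes: x right, y down, z forward; pixel columns grow to the right and rows downward; lengths in m; the calibration is good to about 2 mm. A picture is of the moment at which its call begins. There is no depth.
- r.finish_job(): hands the job in; it is judged then, once.
The state is a dict: "time_s": time; "joints": joint angles; "joint_vel": joint speeds; "joint_efforts": joint torques, N m; "eef_pos": TCP position; "eef_rot": TCP orientation; "contact_force": force on the tool from outside, world axes, zero at the start; "moment": the same for the moment, N m; "finger_gap": finger opening in m; "gripper_force": force on a finger pad.
Only numpy, scipy, OpenCV 4.12 (cv2) and the standard library are available. Lean on these libraries where they do the work, as an engineer would, in place of code of your own. Each camera call takes 0.05 s, during which the arm holds its last target. There are 200 camera calls.

TASK

The blue lid of the specimen jar in the wooden holder is loose. While the jar stands in the holder, screw the lid down clockwise until it is snug (about 0.5 newton metres, felt as a clear rise in torque), without overtightening it; then move the closed jar over and set it down gently, upright, in the middle of the yellow tray. Leave the other things where they are and let go at the end.

Things in the scene. Friction and masses are not known exactly. Their poses are not given: they have to be found in the camera images.
- jar: Clear glass jar, 46 x 46 mm square body 70 mm high, round neck 36 mm wide, blue screw lid; 0.3 to 0.5 kg in all. Origin: centre of the square body, 35 mm above its underside; z up, x and y normal to the flat sides. It starts loose in the holder's pocket, which keeps it from turning (about 4 degrees of play), and lifts straight out. Between body and lid is a 10 mm gap.
- lid_centre (a point): Centre of the jar's round blue lid (52 mm diameter, 24 mm high, white tick on top), 12 mm below its top; z up. It is started on a coarse thread and cannot come off. Clockwise from above lowers it 1 mm per rad. Seated it stands 57 mm above the jar's origin; loose, 1 to 2.8 mm higher, with 1 to 2.8 rad to go (unknown): one to three grasps. Its yaw tells nothing.
- lid_top (a point): Centre of the lid's top face; z up. Torque on the lid: runs freely at 0.05 N m or less; on meeting the gasket it jumps to about 0.3 N m, then rises about 0.08 N m per further 0.1 rad. Snug is 0.4 to 0.65 N m (aim at 0.5); past about 0.75 N m the gasket is crushed. Turn in small slow steps near the end: after a quick one the torque read at rest sags by 0.1 N m or more. A snug lid stays snug when let go.
- gasket_ring (a point): Centre of the underside of the rubber gasket ring hidden inside the lid, on the jar's axis 60 mm above the jar's origin; z up. It sinks only 0.05 mm for each 0.1 rad the lid is turned past first touch, far too little to be measured by pose: snug is 0.06 to 0.35 mm.
- holder: Wooden block fixed to the desk, 110 x 110 mm, 34 mm high, with a square pocket 49 mm wide and 22 mm deep in its middle (floor 12 mm above the desk). Origin: centre of its underside; z up.
- tray: Shallow yellow tray fixed to the desk, 130 x 130 mm outside, rim 12 mm high and 4 mm thick, floor 4 to 5 mm thick. Origin: centre of its underside; z up.
- spare_jar: Bystander: a like jar with a black lid, already closed, 104 mm high; origin 35 mm above its underside.
- slide_box: Bystander: green slide box 90 x 50 x 28 mm; origin under its centre.
- eye_cap0: Bystander: black eyepiece cap, 32 mm wide, 16 mm high; origin under its centre.
- eye_cap1: Bystander: black eyepiece cap, 32 mm wide, 16 mm high; origin under its centre.
- dish: Bystander: greenish glass dish, 90 mm wide, 16 mm high; origin under its centre.
- brush: Bystander: brush 160 mm long, lying.
- weight: Bystander: brass weight, 34 mm wide, 42 mm high; origin under its centre.

How it is judged:
On the way:
1. the lid is screwed snug while the jar stands in the holder (z of gasket_ring in the frame of jar between 0.05965 and 0.05994 m and horizontal distance between jar and holder below 0.008 m and height (world z) of jar below 0.052 m), for 0.2 s.
At the end, for the whole second after the job is handed in: The lid is snug (turned between 0.12 and 0.7 rad past first touch of the gasket, which squeezes the ring by 0.06 to 0.35 mm; about 0.4 to 0.75 N m), and the jar stands upright (within 0.08 rad) and at rest on the tray's floor, its axis within 30 mm of the tray's centre, with nothing holding it (z of gasket_ring in the frame of jar between 0.05965 and 0.05994 m and horizontal distance between jar and tray below 0.03 m and height (world z) of jar below 0.046 m and angle between jar's own z axis and vertical below 0.08 rad and linear speed of jar below 0.02 m/s).
It fails at once if the lid is overtightened and the gasket crushed (more than 0.7 rad past first touch, over about 0.75 N m) (z of gasket_ring in the frame of jar below 0.05965 m).
It fails at once if the jar is dropped or banged on the tray (over 60 N) (contact force between jar and tray above 60 N).
It fails at once if the jar is tipped more than 0.5 rad (angle between jar's own z axis and vertical above 0.5 rad).
It fails at once if another thing on the desk is moved by more than 30 mm (distance of any of spare_jar, slide_box, eye_cap0, eye_cap1, dish, brush, weight from where it was at the start of the episode above 0.03 m).
It also fails if it takes over 72 s, if anything falls off the work surface, if the arm or the gripper's body presses on something with over 40 N, if the wrist force passes 120 N, or if a joint passes its speed limit or range.

## Working session

There is one attempt and no reset: what is moved stays moved. The work goes in short steps, Python scripts to look and compute and a tool call to move; the robot and the scene stay as the last step left them, time stands still between calls to the robot, and variables do not carry over. Pictures are saved under pics/ and viewed, at most 10 in all, crops included, and the job is handed in when it is done.

Besides the shell and the picture viewer there is one more tool, called after "Emit:" by a JSON object that holds its "method" and its "body". apply_moves: Moves the arm, as the interface text tells. Its arguments: {"type":"object","properties":{"plan":{"type":"array","items":{"type":"object","properties":{"linear":{"type":"array","items":{"type":"number"}},"delta_rot":{"type":"array","items":{"type":"number"}},"fingers":{"type":"number"}}}},"grip_force":{"type":"number"}},"required":["plan"]}

```bash
mkdir -p pics
cat > h.py <<'E'
import numpy as np, cv2
from station import r
from scipy.spatial.transform import Rotation as Ro
def ray(c,u,v,z):
    K,R,t=[np.array(c[k],float) for k in("camera_matrix","R","t")]
    o=-R.T@t; d=R.T@np.linalg.solve(K,[u,v,1]); return o+d*(z-o[2])/d[2]
def proj(c,X):
    p=np.array(c["camera_matrix"])@(np.array(c["R"])@X+np.array(c["t"]));return p[:2]/p[2]
def mask(im,lo,hi): return cv2.inRange(cv2.cvtColor(im,cv2.COLOR_RGB2HSV),lo,hi)
def save(n,im): cv2.imwrite(f"pics/{n}.png",im[:,:,::-1])
E
python3 - <<'E'
from h import *
s=r.sense(); print({k:np.round(v,3).tolist() for k,v in s.items()})
for n in("scene","side"):
    c=r.camera(n); save(n,c["image"]); np.savez(n+".npz",**c)
    print(n,-np.array(c["R"]).T@c["t"])
E
```

```text
{'time_s': 0.0, 'joints': [1.152, 0.241, 0.004, 1.335, -0.0, 1.571], 'joint_vel': [-0.0, -0.0, 0.0, -0.0, 0.001, 0.0], 'joint_efforts': [-0.0, -37.232, 25.241, 0.017, 0.0, -0.0], 'eef_pos': [0.203, 0.456, 0.23], 'eef_rot': [-0.653, -3.073, 0.003], 'contact_force': [0.044, 0.493, 0.557], 'moment': [0.0, -0.032, -0.049], 'gripper_force': 0.0, 'finger_gap': 0.085}
scene [1.35855263 0.32676562 0.82968378]
side [-0.23016349  0.89082471  1.18126054]
```

View pics/scene.png

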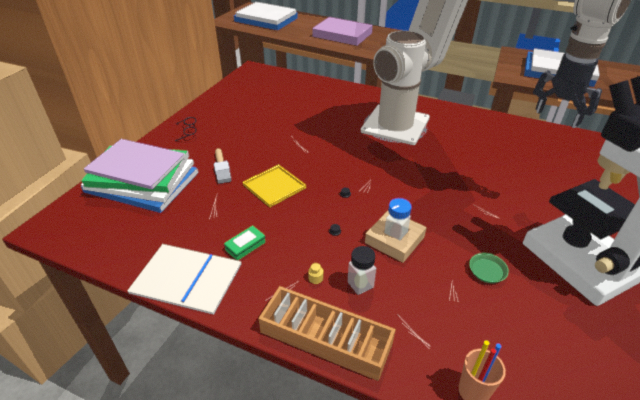

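View pics/side.png

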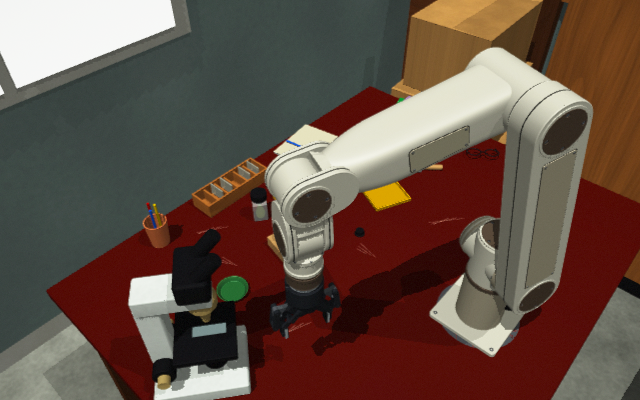

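The scene picture shows the blue lid at about (400,208) over the holder (396,238), the yellow tray at (275,185), and the spare jar at (362,270). Eye caps are at (345,192) and (335,230). In the side view the arm hides the jar.

Run:
```python
from h import *
c=dict(np.load("scene.npz")); im=c["image"]
def big(m,roi):
    z=np.zeros_like(m);x0,x1,y0,y1=roi;z[y0:y1,x0:x1]=m[y0:y1,x0:x1]
    return max(cv2.findContours(z,0,2)[0],key=cv2.contourArea)
b=big(mask(im,(100,120,60),(125,255,255)),(380,420,190,230)); x,y,w,h=cv2.boundingRect(b);print("lid bbox",x,y,w,h)
print("lid centre", ray(c,x+w/2-.5,y+h/2-.5,0.106))
t=big(mask(im,(20,120,80),(35,255,255)),(235,320,155,215)); p=cv2.approxPolyDP(cv2.convexHull(t),4,True)[:,0]
print("tray",[ray(c,u,v,0.012).round(3)[:2].tolist() for u,v in p], )
M=cv2.moments(t);print(ray(c,M["m10"]/M["m00"],M["m01"]/M["m00"],0.008))
w=big(mask(im,(8,40,90),(25,200,255)),(360,430,210,262)); p=cv2.approxPolyDP(cv2.convexHull(w),3,True)[:,0]
print("holder",p.tolist(),[ray(c,u,v,0.034).round(3)[:2].tolist() for u,v in p])
for n,u,v,z in(("spare",362,258,.1),("cap0",345,192,.01),("cap1",335,230,.01),("weight",316,273,.02),("box",245,242,.02),("dish",489,268,.01),("brush",222,165,.01)): print(n,ray(c,u,v,z).round(3))
```

```text
lid bbox 389 199 22 20
lid centre [0.53944584 0.16721559 0.106     ]
tray [[0.394, -0.244], [0.456, -0.126], [0.57, -0.177], [0.51, -0.3]]
[ 0.48081844 -0.21433172  0.008     ]
holder [[386, 211], [426, 228], [423, 238], [404, 261], [365, 243], [366, 231]] [[0.482, 0.122], [0.501, 0.233], [0.539, 0.236], [0.631, 0.214], [0.614, 0.112], [0.574, 0.1]]
spare [0.721 0.139 0.1  ]
cap0 [ 0.427 -0.015  0.01 ]
cap1 [0.58  0.019 0.01 ]
weight [0.738 0.038 0.02 ]
box [ 0.721 -0.163  0.02 ]
dish [0.547 0.401 0.01 ]
brush [ 0.463 -0.403  0.01 ]
```

```bash
cat >> h.py <<'E'
def goto(X,yaw=None):
    "shift in tool cm from current measured pose; yaw=tool-z turn in deg unaffected"
    s=r.sense();R=Ro.from_rotvec(s["eef_rot"]);e=R.inv().apply(np.array(X)-s["eef_pos"])*100
    print("t",round(s["time_s"],2),"pos",np.round(s["eef_pos"],4),"lin cm",e.round(2),"joints",np.round(s["joints"],2),"\naxes x,y,z\n",R.as_matrix().T.round(3))
E
python3 - <<'E'
from h import *
goto([0.539,0.167,0.23])
E
```

```text
t 0.1 pos [0.2031 0.4563 0.2305] lin cm [-42.45 -12.76   0.07] joints [1.15 0.24 0.   1.34 0.   1.57] 
axes x,y,z
 [[-0.914  0.407  0.   ]
 [ 0.407  0.914 -0.002]
 [-0.001 -0.002 -1.   ]]
```

Emit:
{"method": "apply_moves", "body": {"plan": [{"linear": [-4, -1.2, 0], "delta_rot": [0, 0, -7], "fingers": 1}, {"linear": [-8, -2.4, 0], "delta_rot": [0, 0, -14], "fingers": 1}, {"linear": [-12, -3.6, 0], "delta_rot": [0, 0, -21], "fingers": 1}, {"linear": [-15, -4.5, 0], "delta_rot": [0, 0, -28], "fingers": 1}, {"linear": [-18, -5.4, 0], "delta_rot": [0, 0, -35], "fingers": 1}, {"linear": [-21, -6.3, 0], "delta_rot": [0, 0, -42], "fingers": 1}, {"linear": [-24, -7.2, 0], "delta_rot": [0, 0, -49], "fingers": 1}, {"linear": [-27, -8.1, 0], "delta_rot": [0, 0, -56], "fingers": 1}, {"linear": [-30, -9, 0], "delta_rot": [0, 0, -63], "fingers": 1}, {"linear": [-33, -9.9, 0], "delta_rot": [0, 0, -70], "fingers": 1}, {"linear": [-36, -10.8, 0], "delta_rot": [0, 0, -77], "fingers": 1}, {"linear": [-39, -11.7, 0], "delta_rot": [0, 0, -84], "fingers": 1}, {"linear": [-42.4, -12.8, 0], "delta_rot": [0, 0, -90], "fingers": 1}, {"linear": [-42.4, -12.8, 0], "delta_rot": [0, 0, -90], "fingers": 1}, {"linear": [-42.4, -12.8, 0], "delta_rot": [0, 0, -90], "fingers": 1}]}}

```text
time_s: 1.35
eef_pos: [0.5395, 0.1657, 0.2302]
eef_rot: [1.707, -2.636, -0.001]
contact_force: [-0.4, 0.6, 1.0]
finger_gap: 0.0859
gripper_force: 0.0
```

Run:
```python
from h import *
goto([0.539,0.167,0.23])
c=r.camera("wrist"); save("w1",c["image"]); np.savez("w1.npz",**c)
m=mask(c["image"],(100,120,60),(125,255,255)); k=max(cv2.findContours(m,0,2)[0],key=cv2.contourArea)
print(cv2.boundingRect(k),cv2.minEnclosingCircle(k)); print("cam",-c["R"].T@c["t"],"proj",proj(c,np.array([.539,.167,.118])))
c=r.camera("side"); save("s1",c["image"]); np.savez("s1.npz",**c)
```

```text
t 1.35 pos [0.5395 0.1657 0.2302] lin cm [-0.1   0.1   0.02] joints [ 0.3   0.37  0.18  1.38  0.   -0.85] 
axes x,y,z
 [[-0.409 -0.912  0.001]
 [-0.912  0.409  0.001]
 [-0.002 -0.    -1.   ]]
(288, 162, 62, 64) ((318.875, 193.875), 32.02791976928711)
cam [0.51168512 0.10466374 0.37309007] proj [318.41664117 199.09927217]
```

View pics/w1.png

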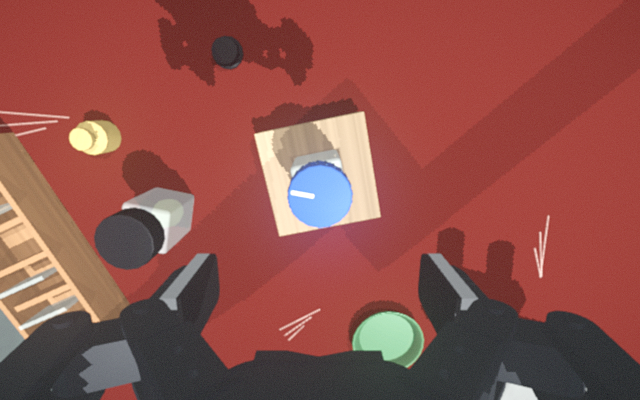

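The wrist view shows the blue lid at about (319,194) with radius 32, and the holder corners at about (255,132), (365,112), (381,217) and (278,236). The surroundings are clear for the fingers.

Run:
```python
from h import *
c=dict(np.load("w1.npz"))
P=[ray(c,u,v,.034)[:2] for u,v in((255,132),(365,112),(381,217),(278,236))]
print("holder",np.round(P,3).tolist(),np.mean(P,0)); print("lid",ray(c,319,194.5,.116))
L=ray(c,319,194.5,.116); L=(np.r_[np.mean(P,0),0]+L)/2 
goto([L[0],L[1],.086])
```

```text
holder [[0.577, 0.099], [0.47, 0.126], [0.495, 0.233], [0.605, 0.207]] [0.53688334 0.16615303]
lid [0.53724987 0.16424018 0.116     ]
t 1.45 pos [0.5381 0.1673 0.2306] lin cm [ 2.200e-01 -1.000e-02  1.447e+01] joints [ 0.3   0.37  0.18  1.38  0.   -0.85] 
axes x,y,z
 [[-0.408 -0.913  0.001]
 [-0.913  0.408  0.001]
 [-0.002 -0.    -1.   ]]
```

Emit:
{"method": "apply_moves", "body": {"plan": [{"linear": [0.2, 0, 1], "delta_rot": [0, 0, -7], "fingers": 1}, {"linear": [0.2, 0, 2], "delta_rot": [0, 0, -14], "fingers": 1}, {"linear": [0.2, 0, 3], "delta_rot": [0, 0, -21], "fingers": 1}, {"linear": [0.2, 0, 4], "delta_rot": [0, 0, -28], "fingers": 1}, {"linear": [0.2, 0, 5], "delta_rot": [0, 0, -35], "fingers": 1}, {"linear": [0.2, 0, 6], "delta_rot": [0, 0, -42], "fingers": 1}, {"linear": [0.2, 0, 7], "delta_rot": [0, 0, -49], "fingers": 1}, {"linear": [0.2, 0, 8], "delta_rot": [0, 0, -56], "fingers": 1}, {"linear": [0.2, 0, 9.5], "delta_rot": [0, 0, -63], "fingers": 1}, {"linear": [0.2, 0, 11], "delta_rot": [0, 0, -70], "fingers": 1}, {"linear": [0.2, 0, 12.5], "delta_rot": [0, 0, -70], "fingers": 1}, {"linear": [0.2, 0, 13.6], "delta_rot": [0, 0, -70], "fingers": 1}, {"linear": [0.2, 0, 14.4], "delta_rot": [0, 0, -70], "fingers": 1}, {"linear": [0.2, 0, 14.4], "delta_rot": [0, 0, -70], "fingers": 1}, {"linear": [0.2, 0, 14.4], "delta_rot": [0, 0, -70], "fingers": 1}]}}

```text
time_s: 2.7
eef_pos: [0.5372, 0.1662, 0.0873]
eef_rot: [2.913, -1.176, -0.001]
contact_force: [-0.7, -0.5, 0.3]
finger_gap: 0.085
gripper_force: 0.0
```

Run:
```python
from h import *
goto([.537,.165,.086])
s=r.sense();print(s["contact_force"],s["moment"])
c=r.camera("scene"); save("sc2",cv2.resize(c["image"][130:290,300:500],None,fx=3,fy=3))
```

```text
t 2.7 pos [0.5372 0.1662 0.0873] lin cm [0.07 0.1  0.13] joints [ 0.3   0.46 -0.06  1.04  0.   -2.07] 
axes x,y,z
 [[ 0.72  -0.694 -0.   ]
 [-0.694 -0.72   0.001]
 [-0.001 -0.    -1.   ]]
[-0.65791002 -0.54303347  0.2546085 ] [ 0.03032567  0.06607777 -0.00338489]
```

View pics/sc2.png

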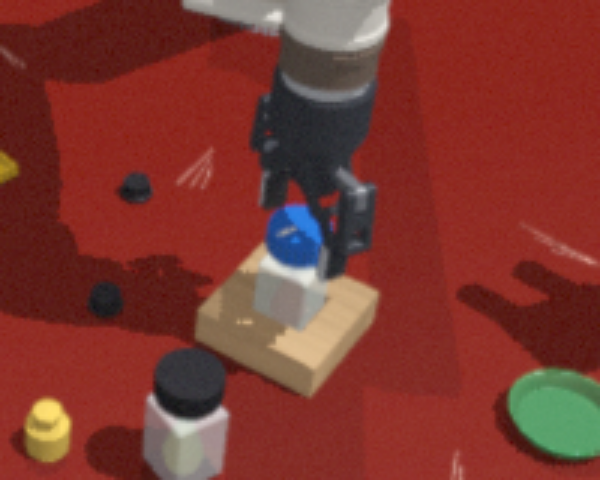

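The crop shows the open fingers straddling the blue lid (295,235 in the crop), and the jar standing in the holder. Closing now.

Emit:
{"method": "apply_moves", "body": {"plan": [{"linear": [0, 0, 0.1], "delta_rot": [0, 0, 0], "fingers": 0.5}, {"linear": [0, 0, 0.1], "delta_rot": [0, 0, 0], "fingers": 0.3}, {"linear": [0, 0, 0.1], "delta_rot": [0, 0, 0], "fingers": 0.3}, {"linear": [0, 0, 0.1], "delta_rot": [0, 0, 0], "fingers": 0.3}, {"linear": [0, 0, 0.1], "delta_rot": [0, 0, 0], "fingers": 0.3}, {"linear": [0, 0, 0.1], "delta_rot": [0, 0, 0], "fingers": 0.3}, {"linear": [0, 0, 0.1], "delta_rot": [0, 0, 0], "fingers": 0.3}, {"linear": [0, 0, 0.1], "delta_rot": [0, 0, 0], "fingers": 0.3}], "grip_force": 60}}

```text
time_s: 3.42
eef_pos: [0.5382, 0.1656, 0.0873]
eef_rot: [-2.912, 1.177, -0.001]
contact_force: [-1.3, -0.7, 5.5]
finger_gap: 0.0509
gripper_force: 61.6
```

```bash
cat >> h.py <<'E'
def st():
    s=r.sense(); print("t",round(s["time_s"],2),"pos",np.round(s["eef_pos"],4),"F",np.round(s["contact_force"],1),"M",np.round(s["moment"],3),"gap",round(float(s["finger_gap"]),4),"gf",s["gripper_force"],"j6",np.round(s["joints"][5],3))
E
python3 -c "
from h import *
st()"
```

```text
t 3.42 pos [0.5382 0.1656 0.0873] F [-1.3 -0.7  5.5] M [-0.094  0.385  0.054] gap 0.0509 gf 61.64211988449097 j6 -2.075
```

Emit:
{"method": "apply_moves", "body": {"plan": [{"linear": [0, 0, 0.105], "delta_rot": [0, 0, 3], "fingers": 0.3}, {"linear": [0, 0, 0.11], "delta_rot": [0, 0, 6], "fingers": 0.3}, {"linear": [0, 0, 0.115], "delta_rot": [0, 0, 9], "fingers": 0.3}, {"linear": [0, 0, 0.12], "delta_rot": [0, 0, 12], "fingers": 0.3}, {"linear": [0, 0, 0.125], "delta_rot": [0, 0, 15], "fingers": 0.3}, {"linear": [0, 0, 0.13], "delta_rot": [0, 0, 18], "fingers": 0.3}, {"linear": [0, 0, 0.135], "delta_rot": [0, 0, 21], "fingers": 0.3}, {"linear": [0, 0, 0.14], "delta_rot": [0, 0, 24], "fingers": 0.3}, {"linear": [0, 0, 0.145], "delta_rot": [0, 0, 27], "fingers": 0.3}, {"linear": [0, 0, 0.15], "delta_rot": [0, 0, 30], "fingers": 0.3}, {"linear": [0, 0, 0.155], "delta_rot": [0, 0, 33], "fingers": 0.3}, {"linear": [0, 0, 0.16], "delta_rot": [0, 0, 36], "fingers": 0.3}, {"linear": [0, 0, 0.165], "delta_rot": [0, 0, 39], "fingers": 0.3}, {"linear": [0, 0, 0.17], "delta_rot": [0, 0, 42], "fingers": 0.3}, {"linear": [0, 0, 0.17], "delta_rot": [0, 0, 45], "fingers": 0.3}, {"linear": [0, 0, 0.17], "delta_rot": [0, 0, 45], "fingers": 0.3}]}}

```text
time_s: 4.75
eef_pos: [0.5383, 0.1657, 0.0863]
eef_rot: [-2.237, 2.203, -0.001]
contact_force: [-3.1, -0.8, 9.8]
finger_gap: 0.0503
gripper_force: 61.8
```

```bash
python3 -c "
from h import *
st()"
```

```text
t 4.75 pos [0.5383 0.1657 0.0863] F [-3.1 -0.8  9.8] M [-0.217  0.629 -0.026] gap 0.0503 gf 61.803624629974365 j6 -1.288
```

Emit:
{"method": "apply_moves", "body": {"plan": [{"linear": [0, 0, 0], "delta_rot": [0, 0, 2], "fingers": 0.3}, {"linear": [0, 0, 0], "delta_rot": [0, 0, 4], "fingers": 0.3}, {"linear": [0, 0, 0], "delta_rot": [0, 0, 6], "fingers": 0.3}, {"linear": [0, 0, 0], "delta_rot": [0, 0, 8], "fingers": 0.3}, {"linear": [0, 0, 0], "delta_rot": [0, 0, 10], "fingers": 0.3}, {"linear": [0, 0, 0], "delta_rot": [0, 0, 12], "fingers": 0.3}, {"linear": [0, 0, 0], "delta_rot": [0, 0, 12], "fingers": 0.3}, {"linear": [0, 0, 0], "delta_rot": [0, 0, 12], "fingers": 0.3}]}}

```text
time_s: 5.42
eef_pos: [0.5384, 0.1657, 0.0862]
eef_rot: [-1.997, 2.423, -0.001]
contact_force: [-2.5, -1.0, 8.3]
finger_gap: 0.0505
gripper_force: 61.7
```

```bash
python3 -c "
from h import *
st()"
```

```text
t 5.42 pos [0.5384 0.1657 0.0862] F [-2.5 -1.   8.3] M [-0.164  0.568 -0.026] gap 0.0505 gf 61.748435497283936 j6 -1.08
```

Emit:
{"method": "apply_moves", "body": {"plan": [{"linear": [0, 0, 0.01], "delta_rot": [0, 0, 2], "fingers": 0.3}, {"linear": [0, 0, 0.01], "delta_rot": [0, 0, 4], "fingers": 0.3}, {"linear": [0, 0, 0.01], "delta_rot": [0, 0, 6], "fingers": 0.3}, {"linear": [0, 0, 0.01], "delta_rot": [0, 0, 8], "fingers": 0.3}, {"linear": [0, 0, 0.01], "delta_rot": [0, 0, 10], "fingers": 0.3}, {"linear": [0, 0, 0.01], "delta_rot": [0, 0, 12], "fingers": 0.3}, {"linear": [0, 0, 0.01], "delta_rot": [0, 0, 12], "fingers": 0.3}, {"linear": [0, 0, 0.01], "delta_rot": [0, 0, 12], "fingers": 0.3}]}}

```text
time_s: 6.08
eef_pos: [0.5384, 0.1657, 0.086]
eef_rot: [-1.733, 2.618, -0.001]
contact_force: [-1.7, 0.3, 9.2]
finger_gap: 0.0506
gripper_force: 61.7
```

```bash
python3 -c "
from h import *
st()"
```

```text
t 6.08 pos [0.5384 0.1657 0.086 ] F [-1.7  0.3  9.2] M [-0.19   0.517 -0.032] gap 0.0506 gf 61.69974088668823 j6 -0.871
```

Emit:
{"method": "apply_moves", "body": {"plan": [{"linear": [0, 0, 0.01], "delta_rot": [0, 0, 2], "fingers": 0.3}, {"linear": [0, 0, 0.01], "delta_rot": [0, 0, 4], "fingers": 0.3}, {"linear": [0, 0, 0.01], "delta_rot": [0, 0, 6], "fingers": 0.3}, {"linear": [0, 0, 0.01], "delta_rot": [0, 0, 8], "fingers": 0.3}, {"linear": [0, 0, 0.01], "delta_rot": [0, 0, 10], "fingers": 0.3}, {"linear": [0, 0, 0.01], "delta_rot": [0, 0, 12], "fingers": 0.3}, {"linear": [0, 0, 0.01], "delta_rot": [0, 0, 12], "fingers": 0.3}, {"linear": [0, 0, 0.01], "delta_rot": [0, 0, 12], "fingers": 0.3}]}}

```text
time_s: 6.75
eef_pos: [0.5384, 0.1656, 0.0858]
eef_rot: [-1.449, 2.785, -0.001]
contact_force: [-3.3, -0.5, 5.9]
finger_gap: 0.0506
gripper_force: 61.6
```

```bash
python3 -c "
from h import *
st()"
```

```text
t 6.75 pos [0.5384 0.1656 0.0858] F [-3.3 -0.5  5.9] M [-0.175  0.44  -0.038] gap 0.0506 gf 61.649887561798096 j6 -0.661
```

Emit:
{"method": "apply_moves", "body": {"plan": [{"linear": [0, 0, 0.02], "delta_rot": [0, 0, 2], "fingers": 0.3}, {"linear": [0, 0, 0.02], "delta_rot": [0, 0, 4], "fingers": 0.3}, {"linear": [0, 0, 0.02], "delta_rot": [0, 0, 6], "fingers": 0.3}, {"linear": [0, 0, 0.02], "delta_rot": [0, 0, 8], "fingers": 0.3}, {"linear": [0, 0, 0.02], "delta_rot": [0, 0, 10], "fingers": 0.3}, {"linear": [0, 0, 0.02], "delta_rot": [0, 0, 12], "fingers": 0.3}, {"linear": [0, 0, 0.02], "delta_rot": [0, 0, 12], "fingers": 0.3}, {"linear": [0, 0, 0.02], "delta_rot": [0, 0, 12], "fingers": 0.3}]}}

```text
time_s: 7.42
eef_pos: [0.5384, 0.1656, 0.0856]
eef_rot: [-1.15, 2.921, -0.0]
contact_force: [-2.0, -1.0, 7.5]
finger_gap: 0.0504
gripper_force: 61.6
```

```bash
python3 -c "
from h import *
st()"
```

```text
t 7.42 pos [0.5384 0.1656 0.0856] F [-2.  -1.   7.5] M [-0.124  0.362 -0.087] gap 0.0504 gf 61.61986827850342 j6 -0.452
```

Emit:
{"method": "apply_moves", "body": {"plan": [{"linear": [0, 0, 0.01], "delta_rot": [0, 0, 1], "fingers": 0.3}, {"linear": [0, 0, 0.01], "delta_rot": [0, 0, 2], "fingers": 0.3}, {"linear": [0, 0, 0.01], "delta_rot": [0, 0, 3], "fingers": 0.3}, {"linear": [0, 0, 0.01], "delta_rot": [0, 0, 4], "fingers": 0.3}, {"linear": [0, 0, 0.01], "delta_rot": [0, 0, 5], "fingers": 0.3}, {"linear": [0, 0, 0.01], "delta_rot": [0, 0, 6], "fingers": 0.3}, {"linear": [0, 0, 0.01], "delta_rot": [0, 0, 7], "fingers": 0.3}]}}

```text
time_s: 8.0
eef_pos: [0.5386, 0.1658, 0.0855]
eef_rot: [-0.969, 2.986, -0.0]
contact_force: [-1.5, -0.3, 7.3]
finger_gap: 0.051
gripper_force: 61.6
```

```bash
python3 -c "
from h import *
st()"
```

```text
t 8.0 pos [0.5386 0.1658 0.0855] F [-1.5 -0.3  7.3] M [-0.083  0.31   0.083] gap 0.051 gf 61.59978747367859 j6 -0.329
```

Emit:
{"method": "apply_moves", "body": {"plan": [{"linear": [0, 0, 0.01], "delta_rot": [0, 0, 1], "fingers": 0.3}, {"linear": [0, 0, 0.01], "delta_rot": [0, 0, 2], "fingers": 0.3}, {"linear": [0, 0, 0.01], "delta_rot": [0, 0, 3], "fingers": 0.3}, {"linear": [0, 0, 0.01], "delta_rot": [0, 0, 4], "fingers": 0.3}, {"linear": [0, 0, 0.01], "delta_rot": [0, 0, 5], "fingers": 0.3}, {"linear": [0, 0, 0.01], "delta_rot": [0, 0, 5], "fingers": 0.3}, {"linear": [0, 0, 0.01], "delta_rot": [0, 0, 5], "fingers": 0.3}]}}

```text
time_s: 8.58
eef_pos: [0.5385, 0.1657, 0.0855]
eef_rot: [-0.84, 3.025, -0.0]
contact_force: [-1.4, -1.2, 8.4]
finger_gap: 0.0504
gripper_force: 61.6
```

```bash
python3 -c "
from h import *
for i in range(3): st();r.camera('side')
w=r.camera('wrist');save('w2',w['image'])"
```

```text
t 8.58 pos [0.5385 0.1657 0.0855] F [-1.4 -1.2  8.4] M [-0.233  0.441  0.16 ] gap 0.0504 gf 61.59798860549927 j6 -0.243
t 8.63 pos [0.5385 0.1657 0.0855] F [-2.3 -0.5  7.9] M [-0.199  0.432  0.229] gap 0.0501 gf 61.598525047302246 j6 -0.243
t 8.68 pos [0.5385 0.1657 0.0855] F [-2.8 -0.6  7.6] M [-0.2    0.406  0.217] gap 0.0503 gf 61.59796714782715 j6 -0.243
```

View pics/w2.png

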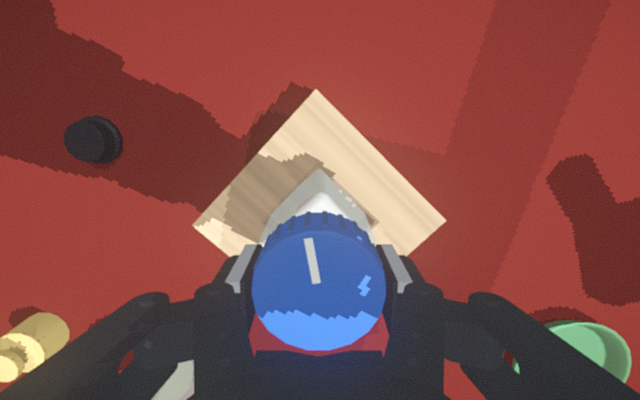

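The wrist view shows the lid firmly gripped, with the tick at (312,260) turned along with the fingers. Torque is starting to rise, so I continue in small steps.

Emit:
{"method": "apply_moves", "body": {"plan": [{"linear": [0, 0, 0], "delta_rot": [0, 0, 0.5], "fingers": 0.3}, {"linear": [0, 0, 0], "delta_rot": [0, 0, 1], "fingers": 0.3}, {"linear": [0, 0, 0], "delta_rot": [0, 0, 1.5], "fingers": 0.3}, {"linear": [0, 0, 0], "delta_rot": [0, 0, 2], "fingers": 0.3}, {"linear": [0, 0, 0], "delta_rot": [0, 0, 2.5], "fingers": 0.3}, {"linear": [0, 0, 0], "delta_rot": [0, 0, 3], "fingers": 0.3}, {"linear": [0, 0, 0], "delta_rot": [0, 0, 3], "fingers": 0.3}, {"linear": [0, 0, 0], "delta_rot": [0, 0, 3], "fingers": 0.3}]}}

```text
time_s: 9.45
eef_pos: [0.5385, 0.1657, 0.0855]
eef_rot: [-0.761, 3.046, -0.0]
contact_force: [-2.8, -0.4, 7.5]
finger_gap: 0.0506
gripper_force: 61.6
```

```bash
python3 -c "
from h import *
for i in range(3): st();r.camera('side')"
```

```text
t 9.45 pos [0.5385 0.1657 0.0855] F [-2.8 -0.4  7.5] M [-0.207  0.36   0.333] gap 0.0506 gf 61.59803509712219 j6 -0.191
t 9.5 pos [0.5385 0.1657 0.0855] F [-2.  -1.2  6.5] M [-0.235  0.404  0.319] gap 0.0505 gf 61.59733057022095 j6 -0.191
t 9.55 pos [0.5385 0.1657 0.0855] F [-1.7 -1.3  8. ] M [-0.202  0.409  0.312] gap 0.0502 gf 61.59788131713867 j6 -0.191
```

Emit:
{"method": "apply_moves", "body": {"plan": [{"linear": [0, 0, 0], "delta_rot": [0, 0, 0.5], "fingers": 0.3}, {"linear": [0, 0, 0], "delta_rot": [0, 0, 1], "fingers": 0.3}, {"linear": [0, 0, 0], "delta_rot": [0, 0, 1.5], "fingers": 0.3}, {"linear": [0, 0, 0], "delta_rot": [0, 0, 2], "fingers": 0.3}, {"linear": [0, 0, 0], "delta_rot": [0, 0, 2.5], "fingers": 0.3}, {"linear": [0, 0, 0], "delta_rot": [0, 0, 3], "fingers": 0.3}, {"linear": [0, 0, 0], "delta_rot": [0, 0, 3], "fingers": 0.3}, {"linear": [0, 0, 0], "delta_rot": [0, 0, 3], "fingers": 0.3}]}}

```text
time_s: 10.27
eef_pos: [0.5385, 0.1656, 0.0855]
eef_rot: [-0.681, 3.065, -0.0]
contact_force: [-1.2, -1.6, 7.3]
finger_gap: 0.0508
gripper_force: 61.6
```

```bash
python3 -c "
from h import *
for i in range(3): st();r.camera('side')"
```

```text
t 10.27 pos [0.5385 0.1656 0.0855] F [-1.2 -1.6  7.3] M [-0.186  0.473  0.382] gap 0.0508 gf 61.598249673843384 j6 -0.139
t 10.32 pos [0.5384 0.1656 0.0854] F [-2.  -0.8  8.2] M [-0.287  0.431  0.367] gap 0.0504 gf 61.597570180892944 j6 -0.139
t 10.37 pos [0.5385 0.1656 0.0855] F [-1.9 -0.6  7.5] M [-0.229  0.431  0.386] gap 0.0506 gf 61.59805655479431 j6 -0.139
```

Emit:
{"method": "apply_moves", "body": {"plan": [{"linear": [0, 0, 0], "delta_rot": [0, 0, 0.5], "fingers": 0.3}, {"linear": [0, 0, 0], "delta_rot": [0, 0, 1], "fingers": 0.3}, {"linear": [0, 0, 0], "delta_rot": [0, 0, 1.5], "fingers": 0.3}, {"linear": [0, 0, 0], "delta_rot": [0, 0, 2], "fingers": 0.3}, {"linear": [0, 0, 0], "delta_rot": [0, 0, 2.5], "fingers": 0.3}, {"linear": [0, 0, 0], "delta_rot": [0, 0, 3], "fingers": 0.3}, {"linear": [0, 0, 0], "delta_rot": [0, 0, 3.5], "fingers": 0.3}, {"linear": [0, 0, 0], "delta_rot": [0, 0, 4], "fingers": 0.3}, {"linear": [0, 0, 0], "delta_rot": [0, 0, 4.5], "fingers": 0.3}, {"linear": [0, 0, 0], "delta_rot": [0, 0, 5], "fingers": 0.3}, {"linear": [0, 0, 0], "delta_rot": [0, 0, 5], "fingers": 0.3}, {"linear": [0, 0, 0], "delta_rot": [0, 0, 5], "fingers": 0.3}]}}

```text
time_s: 11.42
eef_pos: [0.5385, 0.1656, 0.0855]
eef_rot: [-0.547, 3.092, -0.0]
contact_force: [-2.0, -1.3, 7.5]
finger_gap: 0.0505
gripper_force: 61.6
```

```bash
python3 -c "
from h import *
for i in range(4): st();r.camera('side')"
```

```text
t 11.42 pos [0.5385 0.1656 0.0855] F [-2.  -1.3  7.5] M [-0.279  0.442  0.447] gap 0.0505 gf 61.594072580337524 j6 -0.052
t 11.47 pos [0.5385 0.1656 0.0855] F [-2.5 -1.1  8.4] M [-0.25   0.434  0.427] gap 0.0505 gf 61.59379005432129 j6 -0.052
t 11.52 pos [0.5385 0.1656 0.0855] F [-1.4 -0.8  7.8] M [-0.258  0.405  0.403] gap 0.0507 gf 61.59416198730469 j6 -0.052
t 11.57 pos [0.5384 0.1656 0.0855] F [-1.7 -2.2  7.7] M [-0.275  0.441  0.408] gap 0.0508 gf 61.594626903533936 j6 -0.052
```

Emit:
{"method": "apply_moves", "body": {"plan": [{"linear": [0, 0, 0], "delta_rot": [0, 0, 0.5], "fingers": 0.3}, {"linear": [0, 0, 0], "delta_rot": [0, 0, 1], "fingers": 0.3}, {"linear": [0, 0, 0], "delta_rot": [0, 0, 1.5], "fingers": 0.3}, {"linear": [0, 0, 0], "delta_rot": [0, 0, 2], "fingers": 0.3}, {"linear": [0, 0, 0], "delta_rot": [0, 0, 2.5], "fingers": 0.3}, {"linear": [0, 0, 0], "delta_rot": [0, 0, 3], "fingers": 0.3}, {"linear": [0, 0, 0], "delta_rot": [0, 0, 3.5], "fingers": 0.3}, {"linear": [0, 0, 0], "delta_rot": [0, 0, 4], "fingers": 0.3}, {"linear": [0, 0, 0], "delta_rot": [0, 0, 4.5], "fingers": 0.3}, {"linear": [0, 0, 0], "delta_rot": [0, 0, 5], "fingers": 0.3}, {"linear": [0, 0, 0], "delta_rot": [0, 0, 5], "fingers": 0.3}, {"linear": [0, 0, 0], "delta_rot": [0, 0, 5], "fingers": 0.3}]}}

```text
time_s: 12.62
eef_pos: [0.5384, 0.1656, 0.0854]
eef_rot: [-0.412, 3.112, -0.0]
contact_force: [-1.6, -1.8, 7.8]
finger_gap: 0.0507
gripper_force: 61.6
```

```bash
python3 -c "
from h import *
for i in range(4): st();r.camera('side')
goto([.481,-.214,.09])"
```

```text
t 12.62 pos [0.5384 0.1656 0.0854] F [-1.6 -1.8  7.8] M [-0.27   0.412  0.524] gap 0.0507 gf 61.58828616142273 j6 0.036
t 12.67 pos [0.5384 0.1656 0.0854] F [-1.4 -0.8  8.1] M [-0.281  0.466  0.451] gap 0.0502 gf 61.58851861953735 j6 0.036
t 12.72 pos [0.5384 0.1656 0.0854] F [-1.5 -1.1  7.9] M [-0.297  0.387  0.495] gap 0.0504 gf 61.586819887161255 j6 0.036
t 12.77 pos [0.5384 0.1656 0.0854] F [-2.  -0.5  7.6] M [-0.28   0.411  0.542] gap 0.0507 gf 61.58875107765198 j6 0.036
t 12.82 pos [0.5385 0.1656 0.0855] lin cm [ 15.42 -35.16  -0.47] joints [ 0.3   0.46 -0.07  1.04 -0.    0.04] 
axes x,y,z
 [[-0.966 -0.26  -0.002]
 [-0.26   0.966 -0.   ]
 [ 0.002  0.    -1.   ]]
```

Emit:
{"method": "apply_moves", "body": {"plan": [{"linear": [0, 0, -0.3], "delta_rot": [0, 0, 0], "fingers": 0.3}, {"linear": [0, 0, -0.8], "delta_rot": [0, 0, 0], "fingers": 0.3}, {"linear": [0, 0, -1.4], "delta_rot": [0, 0, 0], "fingers": 0.3}, {"linear": [0, 0, -2], "delta_rot": [0, 0, 0], "fingers": 0.3}, {"linear": [0, 0, -2.6], "delta_rot": [0, 0, 0], "fingers": 0.3}, {"linear": [0, 0, -3.4], "delta_rot": [0, 0, 0], "fingers": 0.3}, {"linear": [0, 0, -4.4], "delta_rot": [0, 0, 0], "fingers": 0.3}, {"linear": [0, 0, -5.5], "delta_rot": [0, 0, 0], "fingers": 0.3}, {"linear": [0, 0, -6.5], "delta_rot": [0, 0, 0], "fingers": 0.3}, {"linear": [0, 0, -7], "delta_rot": [0, 0, 0], "fingers": 0.3}, {"linear": [0, 0, -7], "delta_rot": [0, 0, 0], "fingers": 0.3}]}}

```text
time_s: 13.73
eef_pos: [0.5392, 0.166, 0.1569]
eef_rot: [-0.409, 3.11, 0.001]
contact_force: [-0.3, 1.4, -3.4]
finger_gap: 0.0504
gripper_force: 65.9
```

```bash
python3 -c "
from h import *
st(); goto([.482,-.213,.155])
c=r.camera('scene'); im=c['image'];save('sc3',cv2.resize(im[80:280,220:480],None,fx=3,fy=3))"
```

```text
t 13.73 pos [0.5392 0.166  0.1569] F [-0.3  1.4 -3.4] M [ 0.001 -0.002 -0.011] gap 0.0504 gf 65.92383742332458 j6 0.037
t 13.73 pos [0.5392 0.166  0.1569] lin cm [ 15.33 -35.13   0.1 ] joints [0.3  0.4  0.04 1.2  0.   0.04] 
axes x,y,z
 [[-0.966 -0.259 -0.005]
 [-0.259  0.966  0.   ]
 [ 0.005  0.001 -1.   ]]
```

View pics/sc3.png

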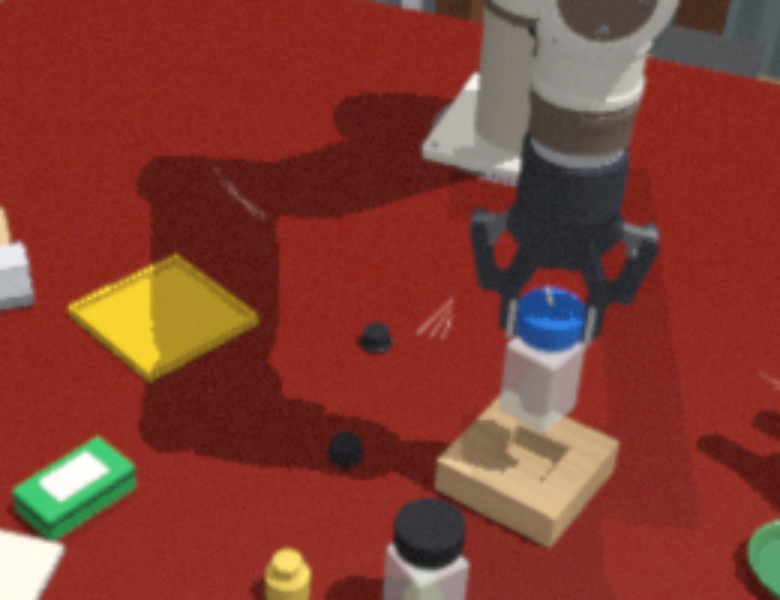

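The jar hangs upright, clear of the holder at (540,400 in the crop); the unloaded moment reads about -0.01, so the lid was tightened to roughly 0.5 N m. Now moving to the tray.

Emit:
{"method": "apply_moves", "body": {"plan": [{"linear": [0.4, -0.9, 0], "delta_rot": [0, 0, 0], "fingers": 0.3}, {"linear": [1.1, -2.5, 0], "delta_rot": [0, 0, 0], "fingers": 0.3}, {"linear": [2.1, -4.7, 0], "delta_rot": [0, 0, 0], "fingers": 0.3}, {"linear": [3.1, -7, 0], "delta_rot": [0, 0, 0], "fingers": 0.3}, {"linear": [4.1, -9.3, 0], "delta_rot": [0, 0, 0], "fingers": 0.3}, {"linear": [5.1, -11.6, 0], "delta_rot": [0, 0, 0], "fingers": 0.3}, {"linear": [6.1, -13.9, 0], "delta_rot": [0, 0, 0], "fingers": 0.3}, {"linear": [7.1, -16.2, 0], "delta_rot": [0, 0, 0], "fingers": 0.3}, {"linear": [8.1, -18.5, 0], "delta_rot": [0, 0, 0], "fingers": 0.3}, {"linear": [9.1, -20.8, 0], "delta_rot": [0, 0, 0], "fingers": 0.3}, {"linear": [10.1, -23.1, 0], "delta_rot": [0, 0, 0], "fingers": 0.3}, {"linear": [11.1, -25.4, 0], "delta_rot": [0, 0, 0], "fingers": 0.3}, {"linear": [12.1, -27.7, 0], "delta_rot": [0, 0, 0], "fingers": 0.3}, {"linear": [13.1, -30, 0], "delta_rot": [0, 0, 0], "fingers": 0.3}, {"linear": [14, -32.2, 0], "delta_rot": [0, 0, 0], "fingers": 0.3}, {"linear": [14.8, -33.9, 0], "delta_rot": [0, 0, 0], "fingers": 0.3}, {"linear": [15.3, -35, 0], "delta_rot": [0, 0, 0], "fingers": 0.3}, {"linear": [15.3, -35, 0], "delta_rot": [0, 0, 0], "fingers": 0.3}, {"linear": [15.3, -35, 0], "delta_rot": [0, 0, 0], "fingers": 0.3}]}}

```text
time_s: 15.37
eef_pos: [0.4798, -0.2123, 0.1534]
eef_rot: [0.408, -3.114, -0.002]
contact_force: [-0.2, 0.4, -3.4]
finger_gap: 0.0503
gripper_force: 65.8
```

```bash
python3 -c "
from h import *
st()
c=r.camera('wrist');save('w3',c['image']);np.savez('w3.npz',**c)
m=mask(c['image'],(20,120,60),(35,255,255)); k=max(cv2.findContours(m,0,2)[0],key=cv2.contourArea)
p=cv2.approxPolyDP(cv2.convexHull(k),6,True)[:,0];print(p.tolist(),[ray(c,u,v,.012)[:2].round(3).tolist() for u,v in p])
goto([.482,-.213,.0785])"
```

```text
t 15.37 pos [ 0.4798 -0.2123  0.1534] F [-0.2  0.4 -3.4] M [-0.019 -0.033  0.027] gap 0.0503 gf 65.84176182746887 j6 -0.677
[[415, 174], [372, 218], [267, 231], [210, 193], [302, 71]] [[0.445, -0.135], [0.492, -0.159], [0.528, -0.247], [0.506, -0.302], [0.389, -0.249]]
t 15.42 pos [ 0.4801 -0.2117  0.1535] lin cm [-0.16 -0.18  7.5 ] joints [-0.42  0.34 -0.07  1.16  0.   -0.68] 
axes x,y,z
 [[-0.966 -0.259  0.001]
 [-0.259  0.966  0.001]
 [-0.001  0.001 -1.   ]]
```

View pics/w3.png

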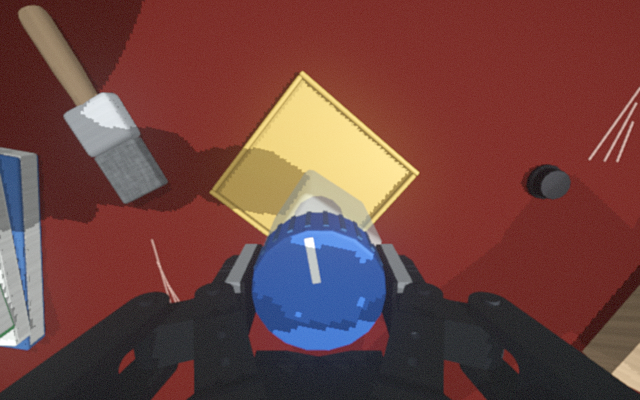

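The wrist view shows the tray corners at (415,174), (302,71) and (210,193). The tray centre works out within about 5 mm of the jar's axis, so I descend.

Emit:
{"method": "apply_moves", "body": {"plan": [{"linear": [0, -0.2, 0.5], "delta_rot": [0, 0, 0], "fingers": 0.3}, {"linear": [0, -0.4, 1.3], "delta_rot": [0, 0, 0], "fingers": 0.3}, {"linear": [0, -0.4, 2.1], "delta_rot": [0, 0, 0], "fingers": 0.3}, {"linear": [0, -0.4, 2.9], "delta_rot": [0, 0, 0], "fingers": 0.3}, {"linear": [0, -0.4, 3.7], "delta_rot": [0, 0, 0], "fingers": 0.3}, {"linear": [0, -0.4, 4.5], "delta_rot": [0, 0, 0], "fingers": 0.3}, {"linear": [0, -0.4, 5.2], "delta_rot": [0, 0, 0], "fingers": 0.3}, {"linear": [0, -0.4, 5.8], "delta_rot": [0, 0, 0], "fingers": 0.3}, {"linear": [0, -0.4, 6.3], "delta_rot": [0, 0, 0], "fingers": 0.3}, {"linear": [0, -0.4, 6.7], "delta_rot": [0, 0, 0], "fingers": 0.3}, {"linear": [0, -0.4, 6.9], "delta_rot": [0, 0, 0], "fingers": 0.3}, {"linear": [0, -0.4, 7.1], "delta_rot": [0, 0, 0], "fingers": 0.3}, {"linear": [0, -0.4, 7.1], "delta_rot": [0, 0, 0], "fingers": 0.3}, {"linear": [0, -0.4, 7.1], "delta_rot": [0, 0, 0], "fingers": 0.3}]}}

```text
time_s: 16.58
eef_pos: [0.4819, -0.216, 0.0832]
eef_rot: [-0.41, 3.114, -0.0]
contact_force: [0.8, 0.3, -3.1]
finger_gap: 0.0505
gripper_force: 65.8
```

```bash
python3 -c "
from h import *
st()"
```

```text
t 16.58 pos [ 0.4819 -0.216   0.0832] F [ 0.8  0.3 -3.1] M [-0.003  0.007 -0.014] gap 0.0505 gf 65.84123611450195 j6 -0.683
```

Not touching yet; down 4 mm in slow steps.

Emit:
{"method": "apply_moves", "body": {"plan": [{"linear": [0, 0, 0.05], "delta_rot": [0, 0, 0], "fingers": 0.3}, {"linear": [0, 0, 0.1], "delta_rot": [0, 0, 0], "fingers": 0.3}, {"linear": [0, 0, 0.15], "delta_rot": [0, 0, 0], "fingers": 0.3}, {"linear": [0, 0, 0.2], "delta_rot": [0, 0, 0], "fingers": 0.3}, {"linear": [0, 0, 0.25], "delta_rot": [0, 0, 0], "fingers": 0.3}, {"linear": [0, 0, 0.3], "delta_rot": [0, 0, 0], "fingers": 0.3}, {"linear": [0, 0, 0.35], "delta_rot": [0, 0, 0], "fingers": 0.3}, {"linear": [0, 0, 0.4], "delta_rot": [0, 0, 0], "fingers": 0.3}, {"linear": [0, 0, 0.4], "delta_rot": [0, 0, 0], "fingers": 0.3}]}}

```text
time_s: 17.33
eef_pos: [0.4816, -0.2159, 0.0788]
eef_rot: [0.41, -3.114, -0.0]
contact_force: [-0.8, 0.2, -4.0]
finger_gap: 0.0505
gripper_force: 65.8
```

```bash
python3 -c "
from h import *
st()"
```

```text
t 17.33 pos [ 0.4816 -0.2159  0.0788] F [-0.8  0.2 -4. ] M [-0.031  0.001  0.026] gap 0.0505 gf 65.84386467933655 j6 -0.683
```

Emit:
{"method": "apply_moves", "body": {"plan": [{"linear": [0, 0, 0.03], "delta_rot": [0, 0, 0], "fingers": 0.3}, {"linear": [0, 0, 0.06], "delta_rot": [0, 0, 0], "fingers": 0.3}, {"linear": [0, 0, 0.09], "delta_rot": [0, 0, 0], "fingers": 0.3}, {"linear": [0, 0, 0.12], "delta_rot": [0, 0, 0], "fingers": 0.3}, {"linear": [0, 0, 0.12], "delta_rot": [0, 0, 0], "fingers": 0.3}]}}

```text
time_s: 17.75
eef_pos: [0.4817, -0.216, 0.0779]
eef_rot: [-0.41, 3.115, -0.0]
contact_force: [0.3, -0.7, -3.5]
finger_gap: 0.0508
gripper_force: 65.9
```

```bash
python3 -c "
from h import *
st()"
```

```text
t 17.75 pos [ 0.4817 -0.216   0.0779] F [ 0.3 -0.7 -3.5] M [0.011 0.03  0.041] gap 0.0508 gf 65.85391402244568 j6 -0.683
```

Emit:
{"method": "apply_moves", "body": {"plan": [{"linear": [0, 0, 0.03], "delta_rot": [0, 0, 0], "fingers": 0.3}, {"linear": [0, 0, 0.06], "delta_rot": [0, 0, 0], "fingers": 0.3}, {"linear": [0, 0, 0.09], "delta_rot": [0, 0, 0], "fingers": 0.3}, {"linear": [0, 0, 0.09], "delta_rot": [0, 0, 0], "fingers": 0.3}]}}

```text
time_s: 18.08
eef_pos: [0.4819, -0.2161, 0.0777]
eef_rot: [-0.41, 3.114, -0.001]
contact_force: [-1.6, 0.9, 3.6]
finger_gap: 0.0503
gripper_force: 66.3
```

```bash
python3 -c "
from h import *
st()"
```

```text
t 18.08 pos [ 0.4819 -0.2161  0.0777] F [-1.6  0.9  3.6] M [0.19  0.384 0.046] gap 0.0503 gf 66.29711151123047 j6 -0.683
```

Contact with the tray floor. Open, then rise.

Emit:
{"method": "apply_moves", "body": {"plan": [{"linear": [0, 0, 0], "delta_rot": [0, 0, 0], "fingers": 0.65}, {"linear": [0, 0, 0], "delta_rot": [0, 0, 0], "fingers": 0.8}, {"linear": [0, 0, 0], "delta_rot": [0, 0, 0], "fingers": 1}, {"linear": [0, 0, 0], "delta_rot": [0, 0, 0], "fingers": 1}, {"linear": [0, 0, 0], "delta_rot": [0, 0, 0], "fingers": 1}, {"linear": [0, 0, -1], "delta_rot": [0, 0, 0], "fingers": 1}, {"linear": [0, 0, -2.5], "delta_rot": [0, 0, 0], "fingers": 1}, {"linear": [0, 0, -4.5], "delta_rot": [0, 0, 0], "fingers": 1}, {"linear": [0, 0, -7], "delta_rot": [0, 0, 0], "fingers": 1}, {"linear": [0, 0, -10], "delta_rot": [0, 0, 0], "fingers": 1}, {"linear": [0, 0, -13], "delta_rot": [0, 0, 0], "fingers": 1}, {"linear": [0, 0, -13], "delta_rot": [0, 0, 0], "fingers": 1}, {"linear": [0, 0, -13], "delta_rot": [0, 0, 0], "fingers": 1}]}}

```text
time_s: 19.17
eef_pos: [0.4832, -0.2166, 0.2099]
eef_rot: [-0.409, 3.11, -0.005]
contact_force: [0.0, -1.0, -0.7]
finger_gap: 0.0853
gripper_force: 0.0
```

```bash
python3 -c "
from h import *
st()
c=r.camera('scene'); im=c['image'];save('sc4',cv2.resize(im[80:280,180:440],None,fx=3,fy=3))"
```

```text
t 19.17 pos [ 0.4832 -0.2166  0.2099] F [ 0.  -1.  -0.7] M [-0.015  0.025  0.009] gap 0.0853 gf 0.0 j6 -0.683
```

View pics/sc4.png

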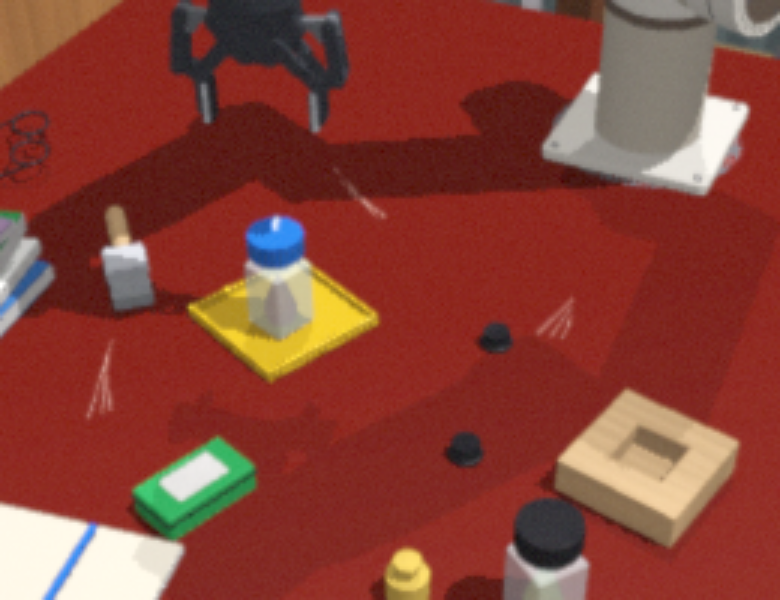

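The jar stands upright in the middle of the yellow tray (280,300 in the crop), released, with everything else in place.

```bash
python3 -c "
from h import *
print(r.finish_job())"
```

```text
the job is handed in; nothing more can be done
None
```

I screwed the lid down to about 0.5 N m with the jar in the holder, set the jar down upright near the middle of the yellow tray, let go, and handed the job in at about 19 s; no verdict was returned.

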